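# Lay the orange-tabbed print board flat

### The job

Two tilting fingerprint-examination boards stand propped up on their ratchets. Lay the one with the orange tab flat: raise it by its tab past its last notch until the pawl lets go, then lower it gently by the tab, without dropping it, flat onto its rests, and let go. Leave the board with the green tab propped as it is.

Things in the scene. Friction and masses are not known exactly. Their poses are not given: they have to be found in the camera images.
- orange_board (a joint): tilt of the ORANGE-tabbed board, rad: 0 flat on its rests, growing as the tab rises, stop at 1.36. Its pawl lets it rise but not sink; let go, it drops to the notch below (about 0.2, 0.52, 0.83; starts in one). Raised past about 1.17 the pawl tips off and stays off (1.26 is sure), so it can be lowered flat; it re-arms below 0.17. Board 0.35-0.55 kg, 2-3 N at the tab; it falls if let go
- orange_tab (a point): middle of the orange paddle: 24 mm wide along the hinge, 36 long, 16 thick, 220 mm from the hinge axis, mid-plane of the board (grey, 160 x 196 x 8 mm, white print card); a 12 mm wide stem, 32 mm long, joins them. x outwards along the board, y along the hinge, z out of its top face. Pinched across its width from straight above, it pivots between the fingers as the board swings
- orange_hinge (a point): point on the orange board's hinge axis, at the board's middle, on the fixed stand 85 mm above the table. z up, y along the hinge, x level from the hinge towards the tab (away from the robot, yaw within 0.25 rad). The tab runs on a 220 mm arc about it: height 85 mm + 220 mm x sin(tilt). Pin wheel, pawl and post stand 100 to 150 mm to its +y side, up to 210 mm above the table
- green_tab (a point): the same point on the other, equal board, which has a GREEN tab and its own ratchet, propped in one of the same notches; to be left as it is; its tab can stand 250 mm above the table, so pass over it. The two stands swap places from run to run

How it is judged:
On the way:
1. the orange-tabbed board has been raised past its last notch, so that its pawl has let go (value of joint orange_board above 1.05 rad), for 0.05 s.
At the end, for the whole second after the job is handed in: the orange-tabbed board lies flat (tilt below 0.12 rad, about 7 degrees) and still, and the green tab is within 20 mm of where it was at the start (value of joint orange_board below 0.12 rad and velocity of joint orange_board between -0.1 and 0.1 rad/s and distance of green_tab from where it was at the start of the episode below 0.02 m); the robot touches nothing.
It fails at once if the orange-tabbed board is dropped: it comes down on its rests faster than 2.4 rad/s (about 0.53 m/s at the tab) (value of joint orange_board below 0.2 rad and velocity of joint orange_board below -2.4 rad/s).
It fails at once if the green-tabbed board is moved (its tab by more than 20 mm) (distance of green_tab from where it was at the start of the episode above 0.02 m).
It also fails if it takes over 40 s, if anything falls off the work surface, if the arm or the gripper's body presses on something with over 40 N, if the wrist force passes 120 N, or if a joint passes its speed limit or range.

### The arm

A 6-joint arm with a two-finger parallel gripper is mounted at the origin on the work surface. World frame = base frame: x ahead of the robot, y to its left, z up, the work surface at z = 0. Lengths are in m, angles in rad, forces in N, time in s.
With the tool pointing down it reaches from about 0.4 to 0.825 m from the base axis. Payload 7 kg.
Tool frame: the origin (TCP) lies midway between the tips of the shut fingers; the grasp point (between the pads) lies 19 mm behind it; z points along the fingers, y is the line along which they close (so a half turn about z gives the same grasp; the last joint's range is limited). The gripper opens to 85 mm and grips with 20 to 120 N. Pads are 22 mm wide; open, the fingers measure 114 mm over their backs; the gripper's body (76 mm by 85 mm) begins 54 mm behind the grasp point. The pads swing forward as they close: fully open they stand 13 mm farther back than shut.
Start: joints at [-0.877, 0.359, 0.012, 0, -1.224, -0.288], TCP at [0.266, -0.62, 0.231] pointing down, gripper open.
Joint ranges: [-3.07, 3.07], [-1.43, 2.12], [-1.02, 1.25], [-3.03, 1.67], [-3.05, -0], [-3.03, 3.03]. Speed limits (rad/s): [2.39, 2.39, 3.01, 3.14, 3.14, 3.14].

### API

Orientations are given as a unit quaternion [w, x, y, z].
In Python, from workcell import robot gives the robot as it stands.
- The arm moves only by the tool play_rows, never from a script. Its argument "plan" is one flat list of numbers, 5 for each row, row after row: the closure, from 0 (fully open) to 1 (shut), then the shift along the tool's x, y, z in mm, then the turn about the tool's z in degrees. In form: [hand, x, y, z, yaw, hand, x, y, z, yaw, ...]. A call has 1 to 8 rows; each row shifts and turns the commanded pose from where the row before left it, along the tool's axes as they then stand; what a row does not reach is not made up. A row lasts 1/10 s, in which the tool goes at most 50 mm and 8.59 degrees, less where a joint would pass 70% of its speed; a pose out of reach is approached as far as the arm can. A call with a gripper value outside its range is refused whole. The fingers move at their own pace and stop on an object; the grip force is fixed at half the most. Time passes only in rows, so rows that do not move let the fingers close. It gives the time, the measured TCP pose, the force, the opening and the grip force at its end, in the units of the state.
- robot.get_state(): the state, without advancing time (a new reading comes with each control period).
- robot.read_camera(name): name is "scene" or "top"; returns a dict with "image" (420x560x3 uint8, blue, green, red), "range_z" (420x560 float32, m along the optical axis (not along the pixel's ray), 0 where there is no reading), "fx", "fy", "cx", "cy" (pixels), "R" (3x3) and "t" (3): a world point X has camera coordinates R X + t. Camera axes: x right, y down, z forward; pixel columns grow to the right and rows downward; lengths in m; the calibration is good to about 2 mm. A picture is of the moment at which its call begins.
- robot.sign_off(): hands the job in; it is judged then, once.
The state is a dict: "time": time; "joint_positions": joint angles; "qd": joint speeds; "joint_efforts": joint torques, N m; "eef_pos": TCP position; "eef_rot": TCP orientation; "contact_force": force on the tool from outside, world axes, zero at the start; "wrist_torque": the same for the moment, N m; "finger_gap": opening from 0.0 (shut) to 1.0 (fully open); "grip_force": force on a finger pad.
Only numpy, scipy, OpenCV 4.12 (cv2) and the standard library are available. Lean on these libraries where they do the work, as an engineer would, in place of code of your own. Each camera call takes 0.05 s, during which the arm holds its last target. There are 200 camera calls.

## Working session

There is one attempt and no reset: what is moved stays moved. The work goes in short steps, Python scripts to look and compute and a tool call to move; the robot and the scene stay as the last step left them, time stands still between calls to the robot, and variables do not carry over. Pictures are saved under pics/ and viewed, at most 10 in all, crops included, and the job is handed in when it is done.

Besides the shell and the picture viewer there is one more tool, called after "Request:" by a JSON object that holds its "api" and its "payload", one argument or row to a line. play_rows: Moves the arm, as the interface text tells. Its arguments: {"type":"object","properties":{"plan":{"type":"array"}},"required":["plan"]}

```bash
mkdir -p pics; cat > h.py <<'E'
import numpy as np, cv2
from workcell import robot
def pts(c,m):
    v,u=np.nonzero(m&(c["range_z"]>0)); z=c["range_z"][v,u]
    P=np.c_[(u-c["cx"])/c["fx"]*z,(v-c["cy"])/c["fy"]*z,z]
    return (P-np.array(c["t"]))@np.array(c["R"]),u,v
def mask(c,lo,hi,s=120,vmin=60):
    h=cv2.cvtColor(c["image"],cv2.COLOR_BGR2HSV)
    return (h[...,0]>=lo)&(h[...,0]<=hi)&(h[...,1]>s)&(h[...,2]>vmin)
E
python3 - <<'E'
from h import *
s=robot.get_state(); print({k:np.round(v,3).tolist() for k,v in s.items()})
ims=[]
for n in("scene","top"):
    c=robot.read_camera(n); ims.append(c["image"])
    for nm,lo,hi in(("or",5,20),("gr",40,85)):
        m=mask(c,lo,hi)
        P,u,v=pts(c,m)
        if len(u): print(n,nm,len(u),np.median(u),np.median(v),np.percentile(P,[2,50,98],axis=0).round(3).tolist())
    np.savez(n+"0.npz",**{k:np.array(x) for k,x in c.items()})
    cv2.imwrite(f"pics/{n}0.png",c["image"])
E
```

```text
{'time': 0.0, 'joint_positions': [-0.877, 0.359, 0.011, -0.0, -1.224, -0.288], 'qd': [-0.001, -0.002, -0.001, 0.001, -0.0, 0.002], 'joint_efforts': [0.001, -58.333, 29.342, 6.937, -0.006, 0.0], 'eef_pos': [0.266, -0.62, 0.23], 'eef_rot': [-0.0, -0.201, 0.979, 0.001], 'contact_force': [0.209, 0.012, -0.683], 'wrist_torque': [-0.01, -0.027, -0.041], 'grip_force': 0.0, 'finger_gap': 1.002}
scene or 1032 380.0 143.0 [[0.217, -0.548, 0.013], [0.41, 0.148, 0.191], [0.607, 0.317, 0.208]]
scene gr 352 187.0 210.0 [[0.53, -0.161, 0.014], [0.577, -0.15, 0.201], [0.863, 0.065, 0.21]]
top or 1006 184.0 248.0 [[0.22, -0.525, 0.033], [0.417, 0.156, 0.198], [0.604, 0.319, 0.208]]
top gr 420 370.0 165.5 [[0.527, -0.16, 0.021], [0.564, -0.152, 0.197], [0.805, 0.071, 0.209]]
```

View pics/scene0.png

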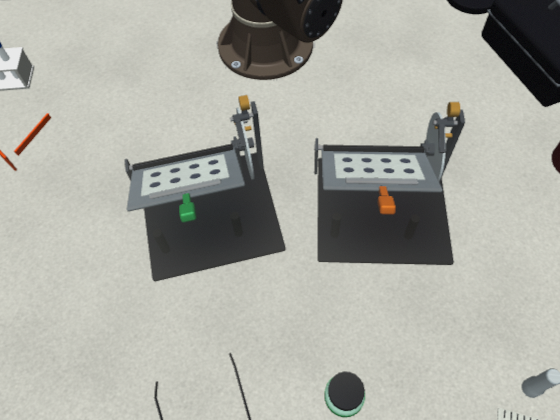

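View pics/top0.png

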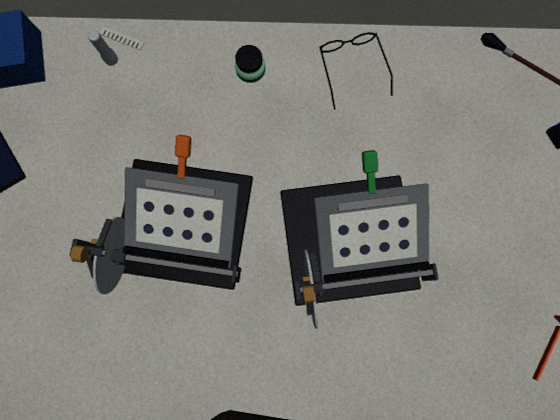

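Scene view: the orange tab is at about (387,203) on the right-hand stand and the green tab at (187,208). In the top view they are at (183,148) and (370,162). The brass weights near the posts also match the orange mask, so I'll restrict it to the tab.

```bash
cat > meas.py <<'E'
from h import *
def run(cs,rois):
  for n,c in cs.items():
    for nm,lo,hi in(("or",3,20),("gr",40,85)):
        r=rois[n][nm]; m=mask(c,lo,hi); k=np.zeros_like(m); k[r[1]:r[3],r[0]:r[2]]=1; m&=k
        m=cv2.erode(m.astype(np.uint8),np.ones((3,3)))>0
        P,u,v=pts(c,m)
        print(n,nm,len(u),"mean",P.mean(0).round(4),"pct",np.percentile(P,[3,97],axis=0).round(3).tolist())
E
python3 - <<'E'
from meas import *
cs={n:dict(np.load(n+"0.npz")) for n in("scene","top")}
run(cs,{"scene":dict(**{"or":(370,180,405,220),"gr":(170,190,205,225)}),"top":{"or":(165,130,200,182),"gr":(355,145,385,195)}})
# white cards and board plane
c=cs["top"]
for nm,(a,b,x,y) in {"or":(135,185,230,262),"gr":(325,200,425,270)}.items():
    h=cv2.cvtColor(c["image"],cv2.COLOR_BGR2HSV); m=(h[...,2]>150)&(h[...,1]<60)
    k=np.zeros_like(m);k[b:y,a:x]=1
    P,u,v=pts(c,m&k); ctr=P.mean(0); n_=np.linalg.svd(P-ctr,full_matrices=False)[2][2]; n_*=np.sign(n_[2])
    tilt=np.arccos(n_[2]); out=-n_[:2]/np.linalg.norm(n_[:2]); yaw=np.arctan2(out[1],out[0])
    e=np.array([out[0]*np.cos(tilt),out[1]*np.cos(tilt),np.sin(tilt)])
    p0=ctr-4e-3*n_; s=(p0[2]-.085)/np.sin(tilt); H=p0-s*e
    print(nm,len(u),"ctr",ctr.round(4),"tilt",tilt.round(3),"yaw",yaw.round(3),"hinge",H.round(4),"s",s.round(4),"tab pred",(H+.22*e).round(4))
    r=cv2.minAreaRect(np.c_[P[:,:2]].astype(np.float32)*1000); print(r)
E
```

```text
scene or 278 mean [0.5894 0.1584 0.2001] pct [[0.552, 0.148, 0.179], [0.607, 0.168, 0.209]]
scene gr 245 mean [ 0.5714 -0.1497  0.2006] pct [[0.535, -0.159, 0.18], [0.588, -0.139, 0.21]]
top or 329 mean [0.5798 0.1595 0.1964] pct [[0.548, 0.149, 0.175], [0.602, 0.167, 0.209]]
top gr 291 mean [ 0.5618 -0.1508  0.1963] pct [[0.53, -0.158, 0.176], [0.583, -0.141, 0.208]]
or 3446 ctr [0.4773 0.1741 0.134 ] tilt 0.523 yaw -0.123 hinge [0.4009 0.1836 0.085 ] s 0.0911 tab pred [0.5901 0.1602 0.1949]
((475.31787109375, 174.2296600341797), (148.53358459472656, 85.7296142578125), 82.84403991699219)
gr 3426 ctr [ 0.4588 -0.1666  0.1337] tilt 0.521 yaw 0.156 hinge [ 0.3829 -0.1785  0.085 ] s 0.0908 tab pred [ 0.5715 -0.149   0.1945]
((456.99786376953125, -167.58135986328125), (86.05254364013672, 147.59774780273438), 8.921114921569824)
```

The measurements agree with the spec: both boards are at tilt 0.52 and the tab is at (0.590, 0.160, 0.195), where the model puts it. Next: raise the tool, cross above the green tab, then align over the orange one.

Request:
{"api": "play_rows", "payload": {
  "plan": [0,0,0,-50,0,0,0,0,-50,0,0,-30,29,0,0,0,-30,29,0,0,0,-30,29,0,0,0,-30,29,0,0,0,-30,29,0,0,0,-30,29,0,0]
}}

```text
time: 0.9
eef_pos: [0.3633, -0.3876, 0.331]
eef_rot: [-0.0, -0.201, 0.98, 0.0]
contact_force: [1.0, 0.4, 0.2]
finger_gap: 1.003
grip_force: 0.0
```

Request:
{"api": "play_rows", "payload": {
  "plan": [0,-30,29,0,0,0,-30,29,0,0,0,-30,29,0,0,0,-30,29,0,0,0,-30,29,0,0,0,-30,29,0,0,0,-30,29,0,0,0,-30,29,0,0]
}}

```text
time: 1.7
eef_pos: [0.4921, -0.0796, 0.3312]
eef_rot: [-0.0, -0.202, 0.979, 0.0]
contact_force: [0.5, -0.8, -0.0]
finger_gap: 1.001
grip_force: 0.0
```

Request:
{"api": "play_rows", "payload": {
  "plan": [0,-30,29,0,0,0,-30,29,0,0,0,-30,29,0,0,0,-30,29,0,0,0,-30,29,0,0,0,-30,29,0,0,0,0,0,0,0,0,0,0,0,0]
}}

```text
time: 2.5
eef_pos: [0.5886, 0.1504, 0.3301]
eef_rot: [-0.001, -0.202, 0.979, -0.0]
contact_force: [0.1, 0.1, -0.1]
finger_gap: 1.001
grip_force: 0.0
```

Request:
{"api": "play_rows", "payload": {
  "plan": [0,0,0,0,7.6,0,0,0,0,7.6,0,0,0,0,7.6,0,0,0,0,7.6,0,0,0,0,0,0,0,0,0,0]
}}

```text
time: 3.1
eef_pos: [0.5885, 0.1487, 0.3316]
eef_rot: [0.0, 0.061, 0.998, 0.0]
contact_force: [0.5, 0.6, -0.2]
finger_gap: 1.004
grip_force: 0.0
```

Request:
{"api": "play_rows", "payload": {
  "plan": [0,0,11,0,0,0,0,0,40,0,0,0,0,40,0,0,0,0,35,0,0,0,0,25,0,0,0,0,17,0,0,0,0,0,0,0,0,0,0,0]
}}

```text
time: 3.9
eef_pos: [0.5905, 0.1608, 0.1747]
eef_rot: [0.0, 0.062, 0.998, -0.0]
contact_force: [-0.4, 0.4, 0.9]
finger_gap: 0.998
grip_force: 0.0
```

```bash
python3 - <<'E'
from h import *
c=robot.read_camera("scene"); im=c["image"][130:270,290:480]
d=robot.read_camera("top"); jm=d["image"][90:230,90:280]
cv2.imwrite("pics/a.png",cv2.resize(np.hstack([im,jm]),None,fx=2,fy=2,interpolation=cv2.INTER_CUBIC))
E
```

```text
(no output)
```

View pics/a.png

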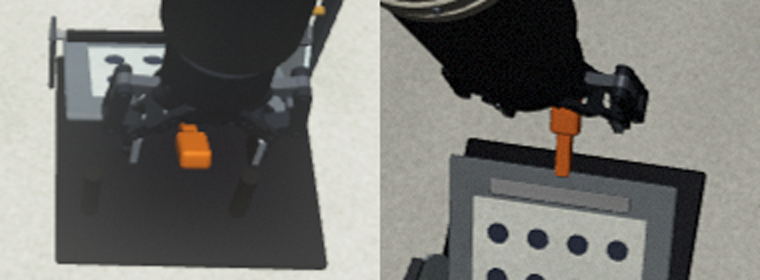

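The crop shows the orange tab at about (193,150), centred between the open fingers, so I'll close.

Request:
{"api": "play_rows", "payload": {
  "plan": [1,0,0,0,0,1,0,0,0,0,1,0,0,0,0,1,0,0,0,0,1,0,0,0,0,1,0,0,0,0,1,0,0,0,0,1,0,0,0,0]
}}

```text
time: 4.8
eef_pos: [0.5903, 0.1605, 0.1745]
eef_rot: [0.0, 0.062, 0.998, 0.0]
contact_force: [0.9, 0.6, 0.4]
finger_gap: 0.272
grip_force: 60.7
```

```bash
python3 - <<'E'
import numpy as np
# arc steps: tool x = inward, tool z = down; centre tilt .523
def st(a,b,n):
    t=np.linspace(a,b,n+1); p=220*np.c_[-np.cos(t),-np.sin(t)]; return t.round(3)[1:],np.diff(p,axis=0).round(1).tolist()
print(st(.523,1.28,16)); print(st(1.28,.0,40))
E
```

```text
(array([0.57 , 0.618, 0.665, 0.712, 0.76 , 0.807, 0.854, 0.902, 0.949,
       0.996, 1.043, 1.091, 1.138, 1.185, 1.233, 1.28 ]), [[5.4, -8.9], [5.8, -8.6], [6.2, -8.3], [6.6, -8.0], [7.0, -7.7], [7.3, -7.4], [7.7, -7.0], [8.0, -6.6], [8.3, -6.3], [8.6, -5.9], [8.9, -5.4], [9.1, -5.0], [9.3, -4.6], [9.5, -4.1], [9.7, -3.7], [9.9, -3.2]])
(array([1.248, 1.216, 1.184, 1.152, 1.12 , 1.088, 1.056, 1.024, 0.992,
       0.96 , 0.928, 0.896, 0.864, 0.832, 0.8  , 0.768, 0.736, 0.704,
       0.672, 0.64 , 0.608, 0.576, 0.544, 0.512, 0.48 , 0.448, 0.416,
       0.384, 0.352, 0.32 , 0.288, 0.256, 0.224, 0.192, 0.16 , 0.128,
       0.096, 0.064, 0.032, 0.   ]), [[-6.7, 2.1], [-6.6, 2.3], [-6.6, 2.6], [-6.5, 2.8], [-6.4, 3.0], [-6.3, 3.2], [-6.2, 3.4], [-6.1, 3.6], [-6.0, 3.8], [-5.8, 3.9], [-5.7, 4.1], [-5.6, 4.3], [-5.4, 4.5], [-5.3, 4.7], [-5.1, 4.8], [-5.0, 5.0], [-4.8, 5.1], [-4.6, 5.3], [-4.5, 5.4], [-4.3, 5.6], [-4.1, 5.7], [-3.9, 5.8], [-3.7, 6.0], [-3.5, 6.1], [-3.4, 6.2], [-3.2, 6.3], [-2.9, 6.4], [-2.7, 6.5], [-2.5, 6.6], [-2.3, 6.6], [-2.1, 6.7], [-1.9, 6.8], [-1.7, 6.8], [-1.5, 6.9], [-1.2, 6.9], [-1.0, 7.0], [-0.8, 7.0], [-0.6, 7.0], [-0.3, 7.0], [-0.1, 7.0]])
```

Request:
{"api": "play_rows", "payload": {
  "plan": [1,5.4,0,-8.9,0,1,5.8,0,-8.6,0,1,6.2,0,-8.3,0,1,6.6,0,-8.0,0,1,7.0,0,-7.7,0,1,7.3,0,-7.4,0,1,7.7,0,-7.0,0,1,8.0,0,-6.6,0]
}}

```text
time: 5.6
eef_pos: [0.5355, 0.1673, 0.2372]
eef_rot: [-0.0, 0.062, 0.998, 0.0]
contact_force: [0.6, 1.5, -6.5]
finger_gap: 0.27
grip_force: 62.9
```

Request:
{"api": "play_rows", "payload": {
  "plan": [1,8.3,0,-6.3,0,1,8.6,0,-5.9,0,1,8.9,0,-5.4,0,1,9.1,0,-5.0,0,1,9.3,0,-4.6,0,1,9.5,0,-4.1,0,1,9.7,0,-3.7,0,1,9.9,0,-3.2,0]
}}

```text
time: 6.4
eef_pos: [0.4631, 0.1764, 0.2753]
eef_rot: [0.0, 0.062, 0.998, -0.0]
contact_force: [2.5, 2.1, -6.8]
finger_gap: 0.273
grip_force: 65.5
```

Request:
{"api": "play_rows", "payload": {
  "plan": [1,0,0,0,0,1,0,0,0,0]
}}

```text
time: 6.6
eef_pos: [0.4633, 0.1764, 0.2752]
eef_rot: [-0.0, 0.062, 0.998, 0.0]
contact_force: [-0.7, 1.3, -4.5]
finger_gap: 0.272
grip_force: 65.8
```

```bash
python3 - <<'E'
from h import *
s=robot.get_state(); print(s["contact_force"],s["finger_gap"],s["eef_pos"])
c=robot.read_camera("scene"); d=robot.read_camera("top")
im=c["image"][60:270,290:500]; jm=d["image"][90:300,50:260]
cv2.imwrite("pics/b.png",cv2.resize(np.hstack([im,jm]),None,fx=1.9,fy=1.9,interpolation=cv2.INTER_CUBIC))
E
```

```text
[-0.69151203  1.25056503 -4.52253056] 0.27156774472752365 [0.46329482 0.17636463 0.27521748]
```

View pics/b.png

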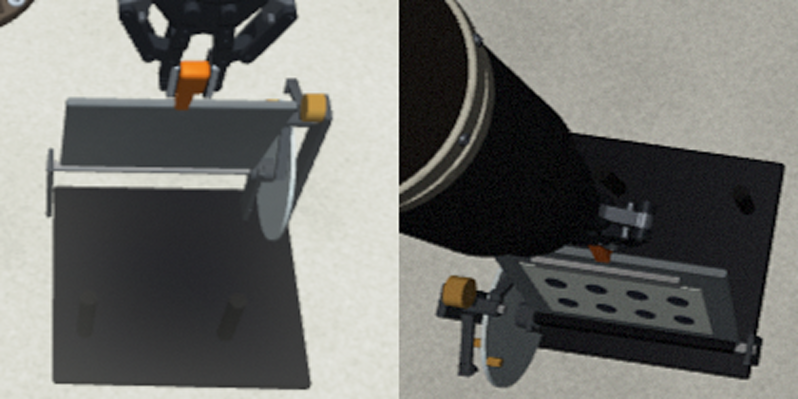

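The board is near vertical with the tab at (193,80) held between the pads, and the TCP works out to a tilt of about 1.28. I'll lift a touch more for certainty, then lower.

Request:
{"api": "play_rows", "payload": {
  "plan": [1,4.2,0,-1.2,0,1,0,0,0,0,1,-4.2,0,1.2,0,1,-6.7,0,2.1,0,1,-6.6,0,2.3,0,1,-6.6,0,2.6,0,1,-6.5,0,2.8,0,1,-6.4,0,3.0,0]
}}

```text
time: 7.5
eef_pos: [0.4972, 0.1721, 0.2621]
eef_rot: [0.0, 0.062, 0.998, -0.0]
contact_force: [-0.1, 0.9, 0.9]
finger_gap: 0.271
grip_force: 64.8
```

Request:
{"api": "play_rows", "payload": {
  "plan": [1,-6.3,0,3.2,0,1,-6.2,0,3.4,0,1,-6.1,0,3.6,0,1,-6.0,0,3.8,0,1,-5.8,0,3.9,0,1,-5.7,0,4.1,0,1,-5.6,0,4.3,0,1,-5.4,0,4.5,0]
}}

```text
time: 8.3
eef_pos: [0.5438, 0.1663, 0.2313]
eef_rot: [0.0, 0.062, 0.998, 0.0]
contact_force: [0.3, -0.2, 3.5]
finger_gap: 0.267
grip_force: 62.4
```

Request:
{"api": "play_rows", "payload": {
  "plan": [1,-5.3,0,4.7,0,1,-5.1,0,4.8,0,1,-5.0,0,5.0,0]
}}

```text
time: 8.6
eef_pos: [0.5591, 0.1644, 0.2167]
eef_rot: [0.0, 0.062, 0.998, 0.0]
contact_force: [2.1, -0.3, 3.7]
finger_gap: 0.268
grip_force: 61.2
```

```bash
cat > tilt.py <<'E'
from h import *
def tilt(c):
    h=cv2.cvtColor(c["image"],cv2.COLOR_BGR2HSV); m=(h[...,2]>140)&(h[...,1]<60)
    P,u,v=pts(c,m); H=np.array([.4009,.1836]); a=-.123; R=np.array([[np.cos(a),np.sin(a)],[-np.sin(a),np.cos(a)]])
    q=(P[:,:2]-H)@R.T; k=(q[:,0]>.01)&(q[:,0]<.17)&(abs(q[:,1])<.07)&(P[:,2]>.06)&(P[:,2]<.26)
    P=P[k]; n=np.linalg.svd(P-P.mean(0),full_matrices=False)[2][2]; n*=np.sign(n[2]); return k.sum(),np.arccos(n[2]).round(3),P.mean(0).round(3)
for n in("scene","top"):
    c=robot.read_camera(n); print(n,tilt(c)); cv2.imwrite(f"pics/{n}_t.png",c["image"])
s=robot.get_state(); print(s["contact_force"].round(2) if hasattr(s["contact_force"],"round") else s["contact_force"],s["eef_pos"])
E
python3 tilt.py
```

```text
scene (np.int64(274), np.float64(0.746), array([0.482, 0.135, 0.173]))
top (np.int64(3126), np.float64(0.751), array([0.465, 0.176, 0.15 ]))
[ 3.23 -1.24  2.75] [0.55941259 0.16439077 0.21626856]
```

The measured tilt is 0.75, below the 0.83 notch and on the planned arc, so the pawl is off. I'll keep lowering.

Request:
{"api": "play_rows", "payload": {
  "plan": [1,-4.8,0,5.1,0,1,-4.6,0,5.3,0,1,-4.5,0,5.4,0,1,-4.3,0,5.6,0,1,-4.1,0,5.7,0,1,-3.9,0,5.8,0,1,-3.7,0,6.0,0,1,-3.5,0,6.1,0]
}}

```text
time: 9.5
eef_pos: [0.5919, 0.1603, 0.1713]
eef_rot: [0.0, 0.062, 0.998, 0.0]
contact_force: [3.1, -0.6, 3.2]
finger_gap: 0.271
grip_force: 58.5
```

Request:
{"api": "play_rows", "payload": {
  "plan": [1,-3.4,0,6.2,0,1,-3.2,0,6.3,0,1,-2.9,0,6.4,0,1,-2.7,0,6.5,0,1,-2.5,0,6.6,0,1,-2.3,0,6.6,0]
}}

```text
time: 10.1
eef_pos: [0.6085, 0.1582, 0.1327]
eef_rot: [-0.0, 0.062, 0.998, 0.0]
contact_force: [2.5, -0.1, 2.6]
finger_gap: 0.27
grip_force: 58.6
```

Request:
{"api": "play_rows", "payload": {
  "plan": [1,-2.1,0,6.7,0,1,-1.9,0,6.8,0,1,-1.7,0,6.8,0,1,-1.5,0,6.9,0,1,-1.2,0,6.9,0]
}}

```text
time: 10.6
eef_pos: [0.6167, 0.1572, 0.0985]
eef_rot: [-0.0, 0.062, 0.998, -0.0]
contact_force: [2.3, 1.3, 1.2]
finger_gap: 0.264
grip_force: 58.6
```

```bash
python3 tilt.py
```

```text
scene (np.int64(1330), np.float64(0.161), array([0.488, 0.127, 0.104]))
top (np.int64(3454), np.float64(0.141), array([0.488, 0.173, 0.102]))
[3.04 0.98 0.99] [0.61669976 0.15714411 0.0980439 ]
```

Request:
{"api": "play_rows", "payload": {
  "plan": [1,-0.8,0,6,0,1,-0.6,0,6,0,1,-0.5,0,5,0,1,-0.4,0,5,0,1,-0.2,0,4,0,1,-0.1,0,3,0,1,0,0,0,0,1,0,0,0,0]
}}

```text
time: 11.5
eef_pos: [0.6192, 0.1569, 0.0701]
eef_rot: [-0.0, 0.062, 0.998, 0.0]
contact_force: [2.5, 1.8, -0.1]
finger_gap: 0.27
grip_force: 58.7
```

```bash
python3 tilt.py
```

```text
scene (np.int64(1364), np.float64(0.033), array([0.488, 0.127, 0.092]))
top (np.int64(3359), np.float64(0.016), array([0.489, 0.172, 0.091]))
[ 2.35  0.63 -0.17] [0.61921554 0.15684442 0.07027954]
```

Request:
{"api": "play_rows", "payload": {
  "plan": [1,0,0,2,0,1,0,0,2,0,1,0,0,1,0,1,0,0,0,0,1,0,0,0,0]
}}

```text
time: 12.1
eef_pos: [0.6193, 0.1568, 0.0667]
eef_rot: [0.0, 0.062, 0.998, 0.0]
contact_force: [-2.9, 0.6, 11.9]
finger_gap: 0.268
grip_force: 60.3
```

The upward force of 12 N shows the board is seated on its rests. I'll open and retreat straight up.

Request:
{"api": "play_rows", "payload": {
  "plan": [0.6,0,0,0,0,0.3,0,0,0,0,0,0,0,0,0,0,0,0,0,0,0,0,0,0,0,0,0,0,0,0,0,0,0,0,0,0,0,0,0,0]
}}

```text
time: 12.9
eef_pos: [0.6193, 0.1568, 0.0652]
eef_rot: [-0.0, 0.062, 0.998, 0.0]
contact_force: [-0.7, 0.2, -0.3]
finger_gap: 1.001
grip_force: 0.0
```

Request:
{"api": "play_rows", "payload": {
  "plan": [0,0,0,-20,0,0,0,0,-40,0,0,0,0,-45,0,0,0,0,-45,0,0,0,0,-40,0,0,0,0,-20,0,0,0,0,0,0,0,0,0,0,0]
}}

```text
time: 13.7
eef_pos: [0.6191, 0.1569, 0.2753]
eef_rot: [0.0, 0.062, 0.998, 0.0]
contact_force: [0.3, -0.2, 0.3]
finger_gap: 1.002
grip_force: 0.0
```

```bash
python3 tilt.py; python3 - <<'E'
from meas import *
s=robot.get_state();print(s["time"],s["finger_gap"],s["contact_force"],s["eef_pos"])
cs={"scene":robot.read_camera("scene")}
run(cs,{"scene":{"or":(350,180,430,260),"gr":(170,190,205,225)}})
cv2.imwrite("pics/f.png",cs["scene"]["image"])
E
```

```text
scene (np.int64(3013), np.float64(0.024), array([0.511, 0.168, 0.09 ]))
top (np.int64(3281), np.float64(0.002), array([0.489, 0.172, 0.09 ]))
[-0.06  0.84 -0.17] [0.61865047 0.1566481  0.27385035]
13.8 1.0030558939185157 [-0.06410291  0.84368089 -0.16846947] [0.61865047 0.1566481  0.27385035]
scene or 297 mean [0.6098 0.1564 0.0923] pct [[0.573, 0.146, 0.089], [0.634, 0.165, 0.095]]
scene gr 242 mean [ 0.5712 -0.1497  0.2004] pct [[0.536, -0.159, 0.18], [0.588, -0.139, 0.209]]
```

View pics/f.png

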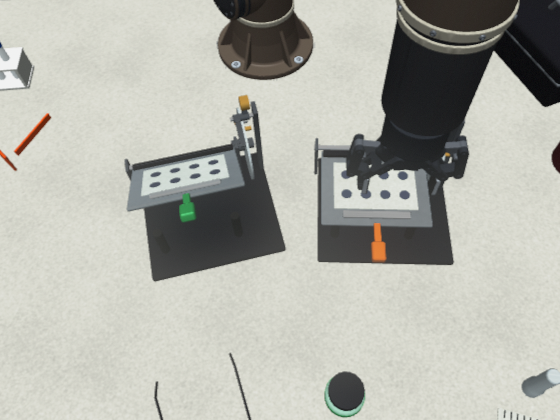

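The orange board lies flat with its tab at (378,248). The green tab is still at (187,208), and the gripper is clear above.

```bash
python3 -c "
from workcell import robot
print(robot.sign_off())"
```

```text
the job is handed in; nothing more can be done
None
```

The orange-tabbed board was raised past its last notch, lowered gently and released flat on its rests (tilt measured at 0.02 rad or less); the green board did not move, and the job was handed in at about 14 s with no verdict returned.

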